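# Load the cuvette analyser

## Robot

A 6-joint arm with a two-finger parallel gripper is mounted at the origin on the work surface. World frame = base frame: x ahead of the robot, y to its left, z up, the work surface at z = 0. Lengths are in m, angles in degrees, forces in N, time in s.
With the tool pointing down it reaches from about 0.35 to 0.775 m from the base axis. Payload 5.5 kg.
Tool frame: the origin (TCP) lies at the very end of the fingers, on their centre line; the grasp point (between the pads) lies manip.hold_point_z behind it (manip.hold_point_z is the distance from the TCP to the grasp point, in m); z points along the fingers, y is the line along which they close (so a half turn about z gives the same grasp; the last joint's range is limited). The gripper opens to 85 mm and grips with 20 to 120 N. Pads are 22 mm wide; open, the fingers measure 114 mm over their backs; the gripper's body (76 mm by 85 mm) begins 54 mm behind the grasp point. The pads swing forward as they close: fully open they stand 13 mm farther back than shut.
Start: joints at [-74.003, 17.945, 2.641, 74.691, 0, 82.002], TCP at [0.234, -0.525, 0.231] pointing down, gripper open.
Joint ranges: [-158.12, 158.12], [-49.38, 96.58], [-58.88, 72.47], [-126.05, 133.96], [-84.25, 85.87], [-180, 180]. Speed limits (degrees/s): [147.25, 147.25, 180, 180, 180, 180].

## Interface

Orientations are given as [roll, pitch, yaw] about the fixed x, y, z axes, in that order (R = Rz(yaw) Ry(pitch) Rx(roll)).
In Python, from cell import manip, imaging gives the robot as it stands.
- The arm moves only by the tool arm_command, never from a script. Its argument "steps" is a list of rows, each an object of numbers: "dx", "dy", "dz": the shift along the tool's x, y, z normalised to -1 to 1, where 1 is 400 mm; "ax", "ay", "az": the turn, a rotation vector about the tool's x, y, z normalised to -1 to 1, where 1 is 180 degrees. A call has exactly 8 rows; each row is the pose to reach, as a shift and turn from the pose commanded when the call began, along the tool's axes at that moment, turning the shorter way round; what a row does not reach only later rows make up. A row lasts 1/12 s, in which the tool goes at most 41.7 mm and 7.16 degrees, less where a joint would pass 70% of its speed; a pose out of reach is approached as far as the arm can. A call with a number of a shift or a turn outside -1 to 1 is refused whole. A call with a gripper value outside its range is refused whole. "claw" is the opening, from -1 (shut) to 1 (fully open), set as the call begins (left out, the last holds). The fingers move at their own pace and stop on an object; "newtons" is the grip in N (left out, the last holds). Time passes only in rows, so rows that repeat a pose let the fingers close, or fill a call up. It gives the time, the measured TCP pose, the force, the opening and the grip force at its end, in the units of the state.
- manip.get_state(): the state, without advancing time (a new reading comes with each control period).
- imaging.camera(name): name is "scene" or "top" or "wrist"; returns a dict with "color" (480x640x3 uint8, blue, green, red), "range_z" (480x640 float32, m along the optical axis (not along the pixel's ray), 0 where there is no reading), "fx", "fy", "cx", "cy" (pixels), "D" ([k1, k2, p1, p2, k3] as OpenCV has them; the pictures are not rectified), "rvec" (rotation vector, rad) and "tvec" (3), from world to camera coordinates, as OpenCV has them. Camera axes: x right, y down, z forward; pixel columns grow to the right and rows downward; lengths in m; the calibration is good to about 2 mm. A picture is of the moment at which its call begins.
- manip.job_done(): hands the job in; it is judged then, once.
The state is a dict: "time_s": time; "joint_positions": joint angles; "dq": joint speeds; "joint_torque": joint torques, N m; "position": TCP position; "tool_rot": TCP orientation; "ft_force": force on the tool from outside, world axes, zero at the start; "ft_torque": the same for the moment, N m; "grip_width": finger opening in m; "gripper_force": force on a finger pad.
Only numpy, scipy, OpenCV 4.12 (cv2) and the standard library are available. Lean on these libraries where they do the work, as an engineer would, in place of code of your own. Each camera call takes 0.05 s, during which the arm holds its last target. There are 200 camera calls.

## Task

Pick up the white gate-lid box from its black rubber pad and tip it mouth-down over the analyser's grey tray until its flap swings open and all four cuvettes have slid out into the tray, then set the empty box back upright on the pad and let go. Next slide the tray fully home into the analyser by pushing its end plate along the centre line (it jams if pushed off-centre), and only once it is home press the round start button on the analyser's top fully down and release it. Leave the carton, bottle, beaker, tape dispenser, pen and timer where they are.

Things in the scene. Friction and masses are not known exactly. Their poses are not given: they have to be found in the camera images.
- reader: White analyser fixed to the counter. Origin on the counter, under the tray's middle when fully out. The tray slides along this body's -y into a tunnel mouth at y = -85 mm. Aluminium bed 10 mm high, 160 wide (x), y +195 to -255, with a notched rail 24 mm high on each side (y +100 to -200). Housing: x -106 to 106, y -85 to -262, top 95 mm above the counter.
- slide (a joint): Travel of the tray into the analyser in m: 0 fully out, 0.140 fully home against its stop; it starts a little way in. Needs about 5 N of push, does not spring back.
- tray (a joint): Skew of the tray, rad about vertical, 0 straight, limits +-0.025, about a pivot under the push plate; a spring (4 N m/rad) keeps it straight. Pushed more than about 12 mm to one side of the centre line it skews past 0.015, a lug at the tray's inner end catches on a rail tooth and it jams however hard it is pushed. Drawn back 5 mm by the plate it frees and straightens.
- tray_in (a point): Centre of the inner floor of the open grey tray, 16 mm above the counter; axes as the analyser's when straight. Inside 102 mm (x) by 132 mm (y); walls 4 mm thick, rims 50 mm above the counter. It moves with the tray.
- push_face (a point): Middle of the rear (+y) face of the aluminium push plate at the outer end of the tray's tongue, 175 mm behind the tray's centre; 40 mm above the counter. Plate 104 mm wide (x), 10 mm thick, from 15 to 60 mm above the counter; push it towards -y of the analyser. Behind the plate only the 10 mm high bed.
- start_top (a point): Centre of the top of the round grey start button (28 mm across, in a black collar 44 mm across and 12 mm high) on the analyser's housing, 113 mm above the counter at rest.
- start (a joint): Travel of the start button in m: 0 up, 0.006 fully down (about 5 N); springs back up.
- pad: Black rubber pad, 130 (x) by 110 (y) by 2 mm, fixed to the counter, where the box stands; origin at the centre of its underside.
- box_center (a point): Centre of the white box, 100 long (x), 56 wide (y), 44 mm high, clear fixed roof, 0.15 kg full; 22 mm above its underside. The mouth is its -x end, shut by a grey flap. Tilted 50 degrees or more with the -x end down, the flap hangs open and the cuvettes slide out over the mouth's lower edge (from this point 50 mm to -x, 20 mm down in the box's frame). Grasp across the 56 mm.
- gate (a joint): Opening of the box's flap, rad: 0 shut, up to 2.2. The flap is 41 mm long, below its hinge at the top of the mouth.
- c1_center (a point): Centre of one of four alike square cuvettes, 42 mm long (x) by 10 by 10 mm, clear with a black cap, 11 g, lying in the box at the start.
- c2_center (a point): Centre of one of four alike square cuvettes, 42 mm long (x) by 10 by 10 mm, clear with a black cap, 11 g, lying in the box at the start.
- c3_center (a point): Centre of one of four alike square cuvettes, 42 mm long (x) by 10 by 10 mm, clear with a black cap, 11 g, lying in the box at the start.
- c4_center (a point): Centre of one of four alike square cuvettes, 42 mm long (x) by 10 by 10 mm, clear with a black cap, 11 g, lying in the box at the start.
- carton: Bystander: closed white paper carton 90 x 58 x 45 mm, without flap or clear roof; origin at its underside.
- reagent: Bystander: amber bottle 48 mm across, 110 mm high; origin at its underside.
- beaker: Bystander: glass beaker 70 mm across, 85 mm high; origin at its underside.
- tape: Bystander: black tape dispenser 110 x 50 x 67 mm; origin at its underside.
- pen: Bystander: black pen 120 mm long, 10 mm thick; origin at its underside.
- timer: Bystander: white timer 70 x 55 x 22 mm; origin at its underside.
Things that resemble listed ones, but are neither listed nor needed, are in the scene too. What is shaped like the part that bears box_center but pink is not meant. Of the things that look like the pad, the smaller one is meant.

How it is judged (in metres and radians):
On the way, in this order (a step that is already met when the one before it is completed fails the run):
1. the box is lifted off its pad (height (world z) of box_center above 0.06 m), for 0.2 s.
2. all four cuvettes lie in the tray while it is still out (x of c1_center in the frame of tray_in between -0.051 and 0.051 m and y of c1_center in the frame of tray_in between -0.066 and 0.066 m and z of c1_center in the frame of tray_in between -0.005 and 0.035 m and x of c2_center in the frame of tray_in between -0.051 and 0.051 m and y of c2_center in the frame of tray_in between -0.066 and 0.066 m and z of c2_center in the frame of tray_in between -0.005 and 0.035 m and x of c3_center in the frame of tray_in between -0.051 and 0.051 m and y of c3_center in the frame of tray_in between -0.066 and 0.066 m and z of c3_center in the frame of tray_in between -0.005 and 0.035 m and x of c4_center in the frame of tray_in between -0.051 and 0.051 m and y of c4_center in the frame of tray_in between -0.066 and 0.066 m and z of c4_center in the frame of tray_in between -0.005 and 0.035 m and value of joint slide below 0.06 m), for 0.2 s.
3. the box stands upright on its pad, let go (x of box_center in the frame of pad between -0.05 and 0.05 m and y of box_center in the frame of pad between -0.045 and 0.045 m and height (world z) of box_center below 0.03 m and angle between box_center's own z axis and vertical below 0.1 rad and contact force between the fingers and box below 0.1 N), for 0.2 s.
4. the tray is fully home (value of joint slide above 0.136 m), for 0.2 s.
5. the start button is pressed (value of joint start above 0.0045 m), for 0.02 s.
At the end, for the whole second after the job is handed in: All four cuvettes lie in the tray (centres inside it, under 35 mm above its floor); slide beyond 0.136 m; start button up again; box at rest upright (0.1 rad) on the pad, centre within 50 mm (x) and 45 mm (y) of the pad's, flap under 0.15 rad (x of c1_center in the frame of tray_in between -0.051 and 0.051 m and y of c1_center in the frame of tray_in between -0.066 and 0.066 m and z of c1_center in the frame of tray_in between -0.005 and 0.035 m and x of c2_center in the frame of tray_in between -0.051 and 0.051 m and y of c2_center in the frame of tray_in between -0.066 and 0.066 m and z of c2_center in the frame of tray_in between -0.005 and 0.035 m and x of c3_center in the frame of tray_in between -0.051 and 0.051 m and y of c3_center in the frame of tray_in between -0.066 and 0.066 m and z of c3_center in the frame of tray_in between -0.005 and 0.035 m and x of c4_center in the frame of tray_in between -0.051 and 0.051 m and y of c4_center in the frame of tray_in between -0.066 and 0.066 m and z of c4_center in the frame of tray_in between -0.005 and 0.035 m and x of box_center in the frame of pad between -0.05 and 0.05 m and y of box_center in the frame of pad between -0.045 and 0.045 m and height (world z) of box_center below 0.03 m and angle between box_center's own z axis and vertical below 0.1 rad and value of joint slide above 0.136 m and value of joint start below 0.0015 m and value of joint gate below 0.15 rad and linear speed of box below 0.02 m/s); the robot touches nothing.
It fails at once if the start button is pressed before the tray is home (value of joint start above 0.003 m and value of joint slide below 0.136 m).
It fails at once if a bystander (carton, bottle, beaker, tape dispenser, pen or timer) is moved more than 30 mm (distance of any of carton, reagent, beaker, tape, pen, timer from where it was at the start of the episode above 0.03 m).
It also fails if it takes over 67 s, if anything falls off the work surface, if the arm or the gripper's body presses on something with over 40 N, if the wrist force passes 120 N, or if a joint passes its speed limit or range.

## Working session

There is one attempt and no reset: what is moved stays moved. The work goes in short steps, Python scripts to look and compute and a tool call to move; the robot and the scene stay as the last step left them, time stands still between calls to the robot, and variables do not carry over. Pictures are saved under pics/ and viewed, at most 10 in all, crops included, and the job is handed in when it is done.

Besides the shell and the picture viewer there is one more tool, called after "Emit:" as name(argument=value, ...), one argument or row to a line, values as JSON. arm_command: Moves the arm, as the interface text tells. Scaled input: -1 to 1 covers 400 mm each way for a shift and 180 degrees each way for a turn. Its arguments: {"type":"object","properties":{"steps":{"type":"array"},"claw":{"type":"number"},"newtons":{"type":"number"}},"required":["steps"]}

```bash
ls; mkdir -p pics
cat > h.py <<'E'
import numpy as np, cv2
from cell import manip, imaging
def shot(n):
    c=imaging.camera(n); c['K']=np.array([[c['fx'],0,c['cx']],[0,c['fy'],c['cy']],[0,0,1.]]); c['D']=np.array(c['D'],float)
    c['R']=cv2.Rodrigues(np.array(c['rvec'],float))[0]; c['t']=np.array(c['tvec'],float).ravel(); return c
def ray(c,px):
    p=cv2.undistortPoints(np.array(px,float).reshape(-1,1,2),c['K'],c['D']).reshape(-1,2)
    return np.c_[p,np.ones(len(p))]
def plane(c,px,z):
    d=ray(c,px)@c['R']; o=-c['R'].T@c['t']
    return o+d*((z-o[2])/d[:,2])[:,None]
def depth(c,px):
    px=np.array(px).reshape(-1,2); z=np.array([c['range_z'][int(round(v)),int(round(u))] for u,v in px])
    return (ray(c,px)*z[:,None]-c['t'])@c['R']
def cloud(c):
    v,u=np.mgrid[0:480,0:640]; px=np.c_[u.ravel(),v.ravel()]
    return ((ray(c,px)*c['range_z'].reshape(-1,1)-c['t'])@c['R']).reshape(480,640,3)
E
python3 - <<'E'
from h import *
a=shot('top');b=shot('scene')
cv2.imwrite('pics/top.png',a['color']);cv2.imwrite('pics/scene.png',b['color'])
print(manip.hold_point_z, manip.get_state())
for c in(a,b):print(-c['R'].T@c['t'])
E
```

```text
pics
0.0187 {'time_s': 0.1, 'joint_positions': array([-7.40033334e+01,  1.79879618e+01,  2.58390964e+00,  7.46912736e+01,
        4.88499817e-04,  8.20021786e+01]), 'dq': array([-0.0250168 , -0.14446133,  0.19728942,  0.01411993, -0.09744389,
        0.07445823]), 'joint_torque': array([ 2.29976635e-03, -4.81724381e+01,  2.99245065e+01,  1.27401479e-02,
       -1.54437439e-04, -2.22276401e-05]), 'position': array([ 0.23369584, -0.52486861,  0.23048658]), 'tool_rot': array([-1.79905669e+02, -1.37469341e-02,  2.39944763e+01]), 'ft_force': array([ 0.22417177, -0.26713492, -0.05841135]), 'ft_torque': array([-0.01130749,  0.00657479, -0.03412222]), 'gripper_force': 0.0, 'grip_width': 0.08522968917231613}
[0.3743471  0.10738033 1.0170447 ]
[0.87918584 0.52781836 1.07603404]
```

View pics/top.png

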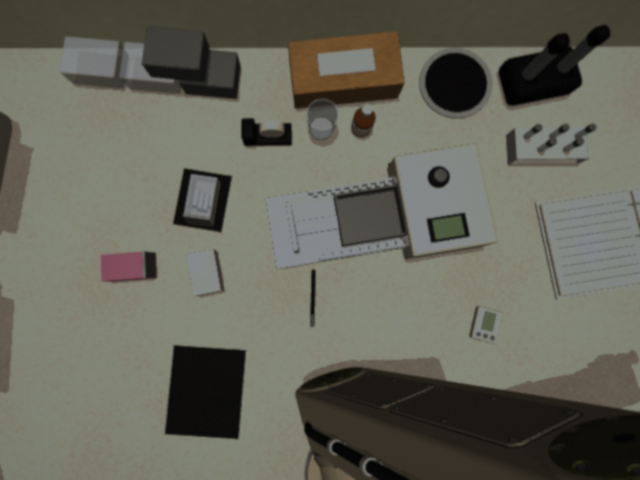

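View pics/scene.png

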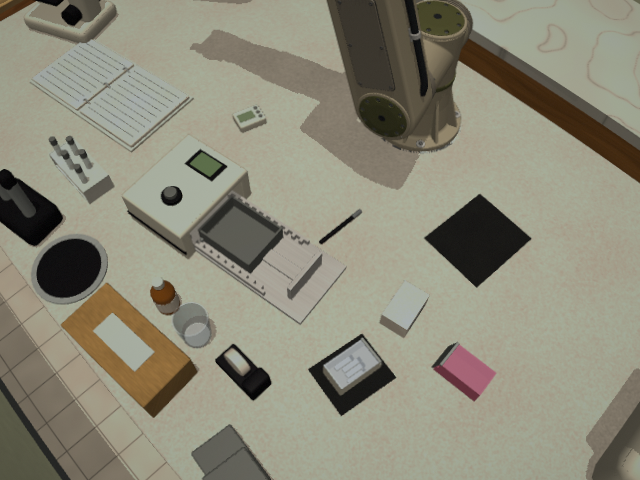

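Top view: box at (203,199) on the small pad; tray at (370,217), push plate at about (293,228), start button at (439,176). In the scene view, the box is at (352,363).

```bash
cat > m.py <<'E'
from h import *
a=shot('top');b=shot('scene')
Ca,Cb=cloud(a),cloud(b)
def rect(P,m,C,name,ex=True):
    q=C[m].reshape(-1,3)
    r=cv2.minAreaRect((q[:,:2]*1000).astype(np.float32)); print(name,len(q),'c',np.round(r[0],1),'sz',np.round(r[1],1),'ang',round(r[2],2),'zmed',np.round(np.median(q[:,2]),4))
def box(x0,y0,x1,y1):
    m=np.zeros((480,640),bool); m[y0:y1,x0:x1]=1; return m
def big(m):
    n,l,s,_=cv2.connectedComponentsWithStats(m.astype(np.uint8)); return l==1+np.argmax(s[1:,4])
z=Ca[...,2]
rect(a,big(box(385,135,505,265)&(abs(z-.095)<.006)),Ca,'housing')
rect(a,big(box(170,160,240,235)&(abs(z-.044)<.006)),Ca,'boxtop')
rect(a,big(box(425,160,455,190)&(z>.103)),Ca,'button')
rect(a,big(box(280,195,303,256)&(z>.05)),Ca,'plate')
rect(a,big(box(325,180,415,250)&(abs(z-.05)<.006)),Ca,'trayrim')
rect(a,big(box(325,180,415,250)&(abs(z-.016)<.004)&(a['color'].max(2)<110)),Ca,'trayfloor')
pm=big(box(165,160,240,240)&(a['color'].max(2)<45)); 
cs,_=cv2.findContours(pm.astype(np.uint8),0,2); c=max(cs,key=cv2.contourArea); q=plane(a,c.reshape(-1,2),.002)[:,:2]
print('pad',cv2.minAreaRect((q*1000).astype(np.float32)))
zb=Cb[...,2]
rect(b,big(box(310,325,395,405)&(abs(zb-.044)<.006)),Cb,'boxtop scene')
rect(b,big(box(120,130,250,250)&(abs(zb-.095)<.006)),Cb,'housing scene')
rect(b,big(box(285,245,325,300)&(zb>.05)),Cb,'plate scene')
rect(b,big(box(160,180,185,210)&(zb>.103)),Cb,'button scene')
for n,p in dict(bottle=(365,118),beaker=(322,125),tape=(268,132),carton=(204,272),pen=(313,297),timer=(487,322)).items(): print(n,np.round(Ca[p[1],p[0]],3))
i=cv2.resize(a['color'][155:300,90:260],None,fx=3.5,fy=3.5,interpolation=3);j=cv2.resize(b['color'][315:420,300:410],None,fx=3.6,fy=3.6,interpolation=3)
o=np.zeros((max(i.shape[0],j.shape[0]),0,3),np.uint8)
i=cv2.copyMakeBorder(i,0,max(0,j.shape[0]-i.shape[0]),0,0,0);j=cv2.copyMakeBorder(j,0,max(0,i.shape[0]-j.shape[0]),0,0,0)
o=np.hstack([i[:,:400],j]);print(o.shape);cv2.imwrite('pics/crop.png',np.clip(o*1.5,0,255).astype(np.uint8))
E
python3 m.py
```

```text
housing 8192 c [ 569.2 -177.6] sz [211.7 176.2] ang 8.93 zmed 0.0944
boxtop 1183 c [585.1 333.8] sz [58.1 96.7] ang 81.2 zmed 0.0454
button 354 c [494.1 -42.4] sz [ 41.5 381.6] ang 44.31 zmed 0.1082
plate 235 c [472.4 129.4] sz [200.8  10.8] ang 9.59 zmed 0.0591
trayrim 470 c [546.3 -30.3] sz [110.6 140. ] ang 8.78 zmed 0.0489
trayfloor 2520 c [548.6 -32.3] sz [ 99.1 129.8] ang 8.99 zmed 0.0154
pad ((589.7300415039062, 338.9673156738281), (106.01325988769531, 125.2975845336914), 79.99751281738281)
boxtop scene 1452 c [586.4 334.9] sz [56.6 94.4] ang 81.6 zmed 0.0454
housing scene 6247 c [ 570.2 -176.3] sz [214.6 180.3] ang 8.7 zmed 0.0952
plate scene 301 c [694.9 306.1] sz [572.9  64.5] ang 43.84 zmed 0.0587
button scene 299 c [751.8 169. ] sz [760.3  42. ] ang 67.29 zmed 0.1097
bottle [ 0.744 -0.018  0.086]
beaker [0.76  0.069 0.004]
tape [0.728 0.188 0.048]
carton [0.426 0.323 0.043]
pen [0.371 0.094 0.011]
timer [ 0.315 -0.278  0.02 ]
(508, 796, 3)
```

View pics/crop.png

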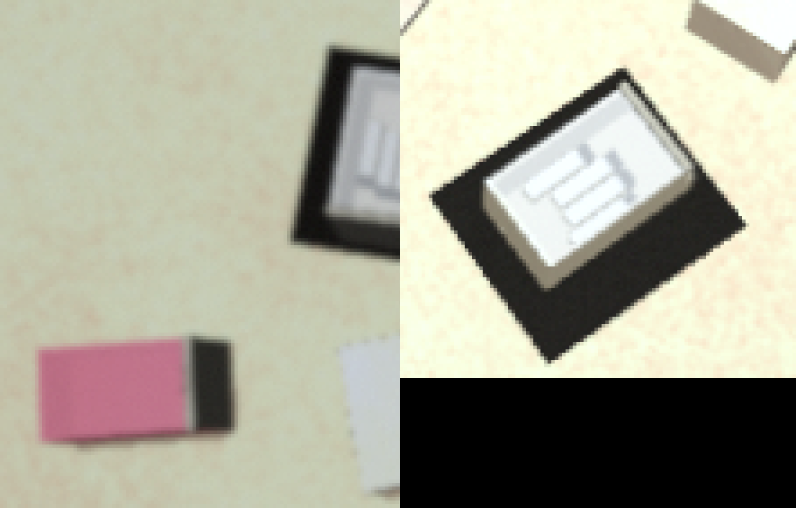

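Top crop: the box (about (375,140)) shows its grey flap end at the bottom, towards the robot. In the scene crop that end is the upper right edge, from (620,80) to (690,165). I'll move above the box and check with the wrist camera.

```bash
cat >> h.py <<'E'
from scipy.spatial.transform import Rotation as Ro
def go(p,rpy,frm=None):
    if frm is None: s=manip.get_state(); frm=(s['position'],s['tool_rot'])
    R0=Ro.from_euler('xyz',frm[1],degrees=True); R1=Ro.from_euler('xyz',rpy,degrees=True)
    d=R0.inv().apply(np.array(p)-frm[0])/.4; a=(R0.inv()*R1).as_rotvec()/np.pi
    print('shift',np.round(d,4),'turn',np.round(a,4))
E
python3 - <<'E'
from h import *
go([.5,.3,.23],[180,0,171.3])
E
```

```text
shift [ 1.4469 -1.6136  0.0039] turn [-1.000e-04 -5.000e-04 -8.184e-01]
```

Run:
```python
from h import *
go([.43,-.13,.25],[180,0,98])
go([.585,.334,.2],[180,0,171.3],([.43,-.13,.25],[180,0,98]))
```

```text
shift [ 0.8499 -0.7027 -0.0472] turn [-3.000e-04 -3.000e-04 -4.111e-01]
shift [1.0948 0.5452 0.125 ] turn [ 0.      0.     -0.4072]
```

Emit:
arm_command(
  steps=[
    {"dx": 0.85,"dy": -0.7,"dz": -0.05,"az": -0.41},
    {"dx": 0.85,"dy": -0.7,"dz": -0.05,"az": -0.41},
    {"dx": 0.85,"dy": -0.7,"dz": -0.05,"az": -0.41},
    {"dx": 0.85,"dy": -0.7,"dz": -0.05,"az": -0.41},
    {"dx": 0.85,"dy": -0.7,"dz": -0.05,"az": -0.41},
    {"dx": 0.85,"dy": -0.7,"dz": -0.05,"az": -0.41},
    {"dx": 0.85,"dy": -0.7,"dz": -0.05,"az": -0.41},
    {"dx": 0.85,"dy": -0.7,"dz": -0.05,"az": -0.41},
  ],
  claw=1,
)

```text
validation failed for argument at $.st...
```

Run:
```python
from h import *
go([.585,.334,.2],[180,0,171.3])
```

```text
shift [ 1.6756 -1.6047  0.079 ] turn [-1.000e-04 -5.000e-04 -8.184e-01]
```

Emit:
arm_command(
  steps=[
    {"dx": 0.85,"dy": -0.7,"dz": -0.05,"ax": 0,"ay": 0,"az": -0.41},
    {"dx": 0.85,"dy": -0.7,"dz": -0.05,"ax": 0,"ay": 0,"az": -0.41},
    {"dx": 0.85,"dy": -0.7,"dz": -0.05,"ax": 0,"ay": 0,"az": -0.41},
    {"dx": 0.85,"dy": -0.7,"dz": -0.05,"ax": 0,"ay": 0,"az": -0.41},
    {"dx": 0.85,"dy": -0.7,"dz": -0.05,"ax": 0,"ay": 0,"az": -0.41},
    {"dx": 0.85,"dy": -0.7,"dz": -0.05,"ax": 0,"ay": 0,"az": -0.41},
    {"dx": 0.85,"dy": -0.7,"dz": -0.05,"ax": 0,"ay": 0,"az": -0.41},
    {"dx": 0.85,"dy": -0.7,"dz": -0.05,"ax": 0,"ay": 0,"az": -0.41},
  ],
  claw=1,
)

```text
time_s: 0.87
position: [0.3829, -0.2255, 0.2466]
tool_rot: [180.0, 0.0, 81.6]
ft_force: [0.6, -0.8, -0.2]
grip_width: 0.085
gripper_force: 0.0
```

Run:
```python
from h import *
go([.585,.334,.2],[180,0,171.3])
```

```text
shift [1.4575 0.2959 0.1162] turn [ 0.000e+00  1.000e-04 -4.982e-01]
```

Emit:
arm_command(
  steps=[
    {"dx": 0.95,"dy": 0.2,"dz": 0.03,"ax": 0,"ay": 0,"az": -0.4},
    {"dx": 0.95,"dy": 0.2,"dz": 0.03,"ax": 0,"ay": 0,"az": -0.4},
    {"dx": 0.95,"dy": 0.2,"dz": 0.03,"ax": 0,"ay": 0,"az": -0.4},
    {"dx": 0.95,"dy": 0.2,"dz": 0.03,"ax": 0,"ay": 0,"az": -0.4},
    {"dx": 0.95,"dy": 0.2,"dz": 0.03,"ax": 0,"ay": 0,"az": -0.4},
    {"dx": 0.95,"dy": 0.2,"dz": 0.03,"ax": 0,"ay": 0,"az": -0.4},
    {"dx": 0.95,"dy": 0.2,"dz": 0.03,"ax": 0,"ay": 0,"az": -0.4},
    {"dx": 0.95,"dy": 0.2,"dz": 0.03,"ax": 0,"ay": 0,"az": -0.4},
  ],
)

```text
time_s: 1.53
position: [0.5, 0.0867, 0.2361]
tool_rot: [180.0, 0.0, 139.0]
ft_force: [0.9, -0.5, 0.1]
grip_width: 0.0853
gripper_force: 0.0
```

Run:
```python
from h import *
go([.585,.334,.2],[180,0,171.3])
```

```text
shift [0.2458 0.6059 0.0901] turn [-0.000e+00  1.000e-04 -1.797e-01]
```

Emit:
arm_command(
  steps=[
    {"dx": 0.246,"dy": 0.606,"dz": 0.09,"ax": 0,"ay": 0,"az": -0.18},
    {"dx": 0.246,"dy": 0.606,"dz": 0.09,"ax": 0,"ay": 0,"az": -0.18},
    {"dx": 0.246,"dy": 0.606,"dz": 0.09,"ax": 0,"ay": 0,"az": -0.18},
    {"dx": 0.246,"dy": 0.606,"dz": 0.09,"ax": 0,"ay": 0,"az": -0.18},
    {"dx": 0.246,"dy": 0.606,"dz": 0.09,"ax": 0,"ay": 0,"az": -0.18},
    {"dx": 0.246,"dy": 0.606,"dz": 0.09,"ax": 0,"ay": 0,"az": -0.18},
    {"dx": 0.246,"dy": 0.606,"dz": 0.09,"ax": 0,"ay": 0,"az": -0.18},
    {"dx": 0.246,"dy": 0.606,"dz": 0.09,"ax": 0,"ay": 0,"az": -0.18},
  ],
)

```text
time_s: 2.2
position: [0.5862, 0.3349, 0.1976]
tool_rot: [-180.0, -0.1, 171.2]
ft_force: [-0.2, -0.9, 0.4]
grip_width: 0.0852
gripper_force: 0.0
```

Run:
```python
from h import *
s=manip.get_state();print(s['position'],s['tool_rot'])
w=shot('wrist');print(-w['R'].T@w['t'])
cv2.imwrite('pics/w1.png',w['color'])
C=cloud(w);z=C[...,2];m=abs(z-.046)<.004
n,l,st,_=cv2.connectedComponentsWithStats(m.astype(np.uint8))
for i in range(1,n):
  if st[i,4]>500:
    q=C[l==i];r=cv2.minAreaRect((q[:,:2]*1000).astype(np.float32));print(st[i],r,np.median(q[:,2]))
```

```text
[0.5861688  0.33485019 0.19759822] [-1.79968402e+02 -1.11203269e-01  1.71224416e+02]
[0.51317432 0.34564416 0.34118887]
[ 231    0  101   84 5790] ((438.145263671875, 327.6895446777344), (62.723236083984375, 58.764320373535156), 10.612127304077148) 0.045867535266290616
[ 437    0  128   50 4526] ((449.1014099121094, 493.9733581542969), (36.00460433959961, 95.33126831054688), 4.38547420501709) 0.044944509917862356
[ 53 113  61 118 749] ((517.8172607421875, 142.59283447265625), (103.4065170288086, 3.056087017059326), 8.999920845031738) 0.04625683955199051
[ 286  157   72  110 7163] ((583.904541015625, 334.7705993652344), (57.78007125854492, 94.85309600830078), 81.12589263916016) 0.046874357006165976
[226 352  37  44 529] ((733.9161376953125, 234.79698181152344), (49.221187591552734, 28.204177856445312), 0.8281658887863159) 0.048108051522791455
```

View pics/w1.png

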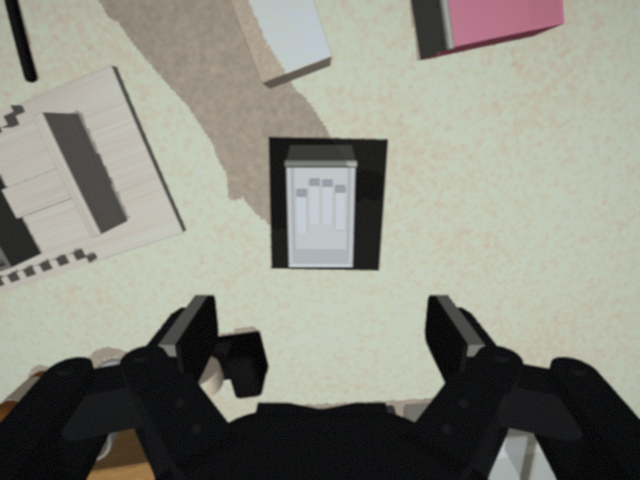

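The wrist view shows the box on the pad at (320,215), with the grey flap at its top edge (321,155) on the robot side. The fingers straddle it, so I'll descend, grip and lift.

Run:
```python
from h import *
go([.585,.3345,.011],[180,0,171.1])
```

```text
shift [0.0018 0.0045 0.4683] turn [-0.0005 -0.0006  0.0002]
```

Emit:
arm_command(
  steps=[
    {"dx": 0,"dy": 0,"dz": 0.1,"ax": 0,"ay": 0,"az": 0},
    {"dx": 0,"dy": 0,"dz": 0.2,"ax": 0,"ay": 0,"az": 0},
    {"dx": 0,"dy": 0,"dz": 0.29,"ax": 0,"ay": 0,"az": 0},
    {"dx": 0,"dy": 0,"dz": 0.37,"ax": 0,"ay": 0,"az": 0},
    {"dx": 0,"dy": 0,"dz": 0.43,"ax": 0,"ay": 0,"az": 0},
    {"dx": 0,"dy": 0,"dz": 0.47,"ax": 0,"ay": 0,"az": 0},
    {"dx": 0,"dy": 0,"dz": 0.47,"ax": 0,"ay": 0,"az": 0},
    {"dx": 0,"dy": 0,"dz": 0.47,"ax": 0,"ay": 0,"az": 0},
  ],
)

```text
time_s: 2.92
position: [0.5856, 0.3296, 0.0119]
tool_rot: [-179.9, -0.1, 170.9]
ft_force: [0.3, 0.2, 0.6]
grip_width: 0.0856
gripper_force: 0.0
```

Emit:
arm_command(
  steps=[
    {"dx": 0,"dy": 0,"dz": 0,"ax": 0,"ay": 0,"az": 0},
    {"dx": 0,"dy": 0,"dz": 0,"ax": 0,"ay": 0,"az": 0},
    {"dx": 0,"dy": 0,"dz": 0,"ax": 0,"ay": 0,"az": 0},
    {"dx": 0,"dy": 0,"dz": 0,"ax": 0,"ay": 0,"az": 0},
    {"dx": 0,"dy": 0,"dz": 0,"ax": 0,"ay": 0,"az": 0},
    {"dx": 0,"dy": 0,"dz": 0,"ax": 0,"ay": 0,"az": 0},
    {"dx": 0,"dy": 0,"dz": 0,"ax": 0,"ay": 0,"az": 0},
    {"dx": 0,"dy": 0,"dz": 0,"ax": 0,"ay": 0,"az": 0},
  ],
  claw=-1,
  newtons=40,
)

```text
time_s: 3.58
position: [0.5881, 0.332, 0.0148]
tool_rot: [179.9, 0.2, 171.0]
ft_force: [0.3, -1.1, 7.0]
grip_width: 0.0558
gripper_force: 44.3
```

Emit:
arm_command(
  steps=[
    {"dx": 0,"dy": 0,"dz": -0.05,"ax": 0,"ay": 0,"az": 0},
    {"dx": 0,"dy": 0,"dz": -0.1,"ax": 0,"ay": 0,"az": 0},
    {"dx": 0,"dy": 0,"dz": -0.18,"ax": 0,"ay": 0,"az": 0},
    {"dx": 0,"dy": 0,"dz": -0.26,"ax": 0,"ay": 0,"az": 0},
    {"dx": 0,"dy": 0,"dz": -0.34,"ax": 0,"ay": 0,"az": 0},
    {"dx": 0,"dy": 0,"dz": -0.4,"ax": 0,"ay": 0,"az": 0},
    {"dx": 0,"dy": 0,"dz": -0.4,"ax": 0,"ay": 0,"az": 0},
    {"dx": 0,"dy": 0,"dz": -0.4,"ax": 0,"ay": 0,"az": 0},
  ],
)

```text
time_s: 4.25
position: [0.5875, 0.3318, 0.1744]
tool_rot: [179.9, 0.2, 171.0]
ft_force: [-0.8, -0.4, -2.7]
grip_width: 0.0553
gripper_force: 43.4
```

```bash
cat >> h.py <<'E'
ex=np.array([np.cos(np.radians(8.8)),np.sin(np.radians(8.8)),0]); ey=np.array([-ex[1],ex[0],0])
T=np.array([.5475,-.0313,0])
def tilt(th,ox=.026,oy=.012,z=.11,b=.011,yaw=8.8):
    R=Ro.from_euler('z',yaw,degrees=True)*Ro.from_euler('y',-th,degrees=True)*Ro.from_euler('zyx',[180,0,180],degrees=True)
    p=T+ox*ex+oy*ey+[0,0,z]+b*R.as_matrix()[:,2]
    return p,R.as_euler('xyz',degrees=True)
E
python3 - <<'E'
from h import *
s=manip.get_state();print(s['position'],s['tool_rot'],s['grip_width'])
A=tilt(0,z=.17);B=tilt(25,z=.115);C=tilt(62);print(A,B,C)
go(*A);go(*B,A);go(*C,B)
E
```

```text
[0.58745145 0.33181006 0.17442464] [179.875018     0.22787868 170.99435804] 0.05533345939129988
(array([ 0.57135811, -0.01546363,  0.159     ]), array([-180. ,    0. , -171.2])) (array([ 0.57595218, -0.01475243,  0.10503061]), array([-180. ,   25. , -171.2])) (array([ 0.5809562 , -0.01397776,  0.10483581]), array([-180. ,   62. , -171.2]))
shift [-0.096  -0.8639  0.0371] turn [ 0.0005  0.0014 -0.0989]
shift [-0.0116  0.      0.1349] turn [ 0.     -0.1389  0.    ]
shift [-0.0113 -0.      0.0058] turn [ 0.     -0.2056  0.    ]
```

Emit:
arm_command(
  steps=[
    {"dx": -0.01,"dy": -0.04,"dz": 0,"ax": 0,"ay": 0,"az": -0.01},
    {"dx": -0.02,"dy": -0.12,"dz": 0,"ax": 0,"ay": 0,"az": -0.02},
    {"dx": -0.03,"dy": -0.21,"dz": 0.01,"ax": 0,"ay": 0,"az": -0.03},
    {"dx": -0.04,"dy": -0.3,"dz": 0.01,"ax": 0,"ay": 0,"az": -0.04},
    {"dx": -0.05,"dy": -0.39,"dz": 0.02,"ax": 0,"ay": 0,"az": -0.05},
    {"dx": -0.06,"dy": -0.48,"dz": 0.02,"ax": 0,"ay": 0,"az": -0.06},
    {"dx": -0.07,"dy": -0.57,"dz": 0.02,"ax": 0,"ay": 0,"az": -0.07},
    {"dx": -0.08,"dy": -0.65,"dz": 0.03,"ax": 0,"ay": 0,"az": -0.08},
  ],
)

```text
time_s: 4.92
position: [0.5757, 0.0675, 0.1585]
tool_rot: [-180.0, -0.1, -174.5]
ft_force: [0.6, 0.6, -1.6]
grip_width: 0.0555
gripper_force: 43.3
```

Run:
```python
from h import *
s=manip.get_state();print(s['position'],s['tool_rot'],s['grip_width'])
go(*tilt(0,z=.17))
```

```text
[0.57572383 0.06748999 0.15852163] [-1.79988044e+02 -1.46299682e-01 -1.74544986e+02] 0.05550707385687272
shift [ 0.0306 -0.2054 -0.0011] turn [-0.     -0.0008 -0.0186]
```

Emit:
arm_command(
  steps=[
    {"dx": 0.01,"dy": -0.07,"dz": 0,"ax": 0,"ay": 0,"az": -0.01},
    {"dx": 0.02,"dy": -0.13,"dz": 0,"ax": 0,"ay": 0,"az": -0.01},
    {"dx": 0.02,"dy": -0.17,"dz": 0,"ax": 0,"ay": 0,"az": -0.02},
    {"dx": 0.03,"dy": -0.2,"dz": 0,"ax": 0,"ay": 0,"az": -0.02},
    {"dx": 0.03,"dy": -0.205,"dz": 0,"ax": 0,"ay": 0,"az": -0.02},
    {"dx": 0.03,"dy": -0.205,"dz": 0,"ax": 0,"ay": 0,"az": -0.02},
    {"dx": 0.03,"dy": -0.205,"dz": 0,"ax": 0,"ay": 0,"az": -0.02},
    {"dx": 0.03,"dy": -0.205,"dz": 0,"ax": 0,"ay": 0,"az": -0.02},
  ],
)

```text
time_s: 5.58
position: [0.5728, -0.0121, 0.1598]
tool_rot: [180.0, -0.0, -170.9]
ft_force: [-0.5, -0.5, -1.4]
grip_width: 0.0557
gripper_force: 43.3
```

Run:
```python
from h import *
s=manip.get_state();print(s['position'],s['tool_rot'],s['grip_width'])
go(*tilt(25,z=.115))
```

```text
[ 0.57278243 -0.01207177  0.15982283] [ 1.79973616e+02 -2.27692594e-02 -1.70948627e+02] 0.05571968225427666
shift [-0.0068 -0.0079  0.137 ] turn [ 0.0004 -0.139   0.0013]
```

Emit:
arm_command(
  steps=[
    {"dx": 0,"dy": 0,"dz": 0.03,"ax": 0,"ay": -0.03,"az": 0},
    {"dx": 0,"dy": 0,"dz": 0.06,"ax": 0,"ay": -0.06,"az": 0},
    {"dx": -0.01,"dy": 0,"dz": 0.09,"ax": 0,"ay": -0.09,"az": 0},
    {"dx": -0.01,"dy": 0,"dz": 0.12,"ax": 0,"ay": -0.12,"az": 0},
    {"dx": -0.01,"dy": -0.005,"dz": 0.137,"ax": 0,"ay": -0.139,"az": 0},
    {"dx": -0.01,"dy": -0.005,"dz": 0.137,"ax": 0,"ay": -0.139,"az": 0},
    {"dx": -0.01,"dy": -0.005,"dz": 0.137,"ax": 0,"ay": -0.139,"az": 0},
    {"dx": -0.01,"dy": -0.005,"dz": 0.137,"ax": 0,"ay": -0.139,"az": 0},
  ],
)

```text
time_s: 6.25
position: [0.579, -0.0144, 0.107]
tool_rot: [-179.9, 25.1, -170.9]
ft_force: [0.2, -0.9, -0.4]
grip_width: 0.0552
gripper_force: 43.3
```

Run:
```python
from h import *
s=manip.get_state();print(s['position'],s['tool_rot'],s['grip_width'],s['joint_positions'])
go(*tilt(62,z=.11))
b=shot('scene');cv2.imwrite('pics/s2.png',cv2.resize(b['color'][120:330,100:380],None,fx=2.5,fy=2.5))
```

```text
[ 0.5789613  -0.01439138  0.1069715 ] [-179.9360185    25.08507319 -170.93704971] 0.055203902778995784 [-14.44158207   6.20663119 -37.1503303   23.38655303   9.67513904
 -21.49476389]
shift [-0.0023  0.0002  0.007 ] turn [ 0.0007 -0.2051  0.0012]
```

View pics/s2.png

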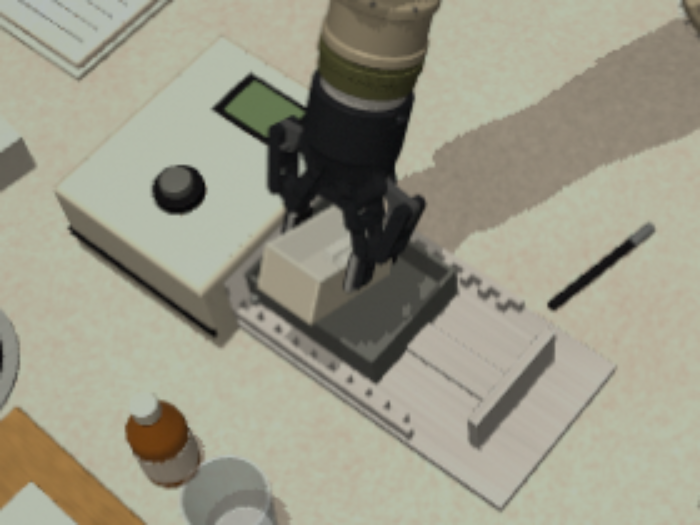

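The box (310,265) is held tilted 25° above the tray, clear of the housing and rails, so I'll tilt further.

Emit:
arm_command(
  steps=[
    {"dx": 0,"dy": 0,"dz": 0,"ax": 0,"ay": -0.03,"az": 0},
    {"dx": 0,"dy": 0,"dz": 0,"ax": 0,"ay": -0.06,"az": 0},
    {"dx": 0,"dy": 0,"dz": 0,"ax": 0,"ay": -0.09,"az": 0},
    {"dx": 0,"dy": 0,"dz": 0,"ax": 0,"ay": -0.12,"az": 0},
    {"dx": 0,"dy": 0,"dz": 0.003,"ax": 0,"ay": -0.15,"az": 0},
    {"dx": 0,"dy": 0,"dz": 0.005,"ax": 0,"ay": -0.18,"az": 0},
    {"dx": 0,"dy": 0,"dz": 0.005,"ax": 0,"ay": -0.205,"az": 0},
    {"dx": 0,"dy": 0,"dz": 0.005,"ax": 0,"ay": -0.205,"az": 0},
  ],
)

```text
time_s: 6.97
position: [0.6571, -0.0422, 0.1477]
tool_rot: [178.9, 59.1, -170.7]
ft_force: [0.8, -0.5, -0.8]
grip_width: 0.055
gripper_force: 43.8
```

Emit:
arm_command(
  steps=[
    {"dx": 0,"dy": 0,"dz": 0,"ax": 0,"ay": 0,"az": 0},
    {"dx": 0,"dy": 0,"dz": 0,"ax": 0,"ay": 0,"az": 0},
    {"dx": 0,"dy": 0,"dz": 0,"ax": 0,"ay": 0,"az": 0},
    {"dx": 0,"dy": 0,"dz": 0,"ax": 0,"ay": 0,"az": 0},
    {"dx": 0,"dy": 0,"dz": 0,"ax": 0,"ay": 0,"az": 0},
    {"dx": 0,"dy": 0,"dz": 0,"ax": 0,"ay": 0,"az": 0},
    {"dx": 0,"dy": 0,"dz": 0,"ax": 0,"ay": 0,"az": 0},
    {"dx": 0,"dy": 0,"dz": 0,"ax": 0,"ay": 0,"az": 0},
  ],
)

```text
time_s: 7.63
position: [0.6526, -0.0397, 0.145]
tool_rot: [178.6, 58.7, -170.9]
ft_force: [0.6, -0.0, -0.4]
grip_width: 0.0554
gripper_force: 43.7
```

Run:
```python
from h import *
s=manip.get_state();print(s['position'],s['tool_rot'],s['grip_width'],s['joint_positions'],s['ft_force'])
b=shot('scene');a=shot('top')
i=cv2.resize(b['color'][180:300,180:330],None,fx=3,fy=3,interpolation=3);j=cv2.resize(a['color'][150:270,290:420],None,fx=2.6,fy=3,interpolation=3)
cv2.imwrite('pics/s3.png',np.clip(np.hstack([i,j])*1.5,0,255).astype(np.uint8))
```

```text
[ 0.65256842 -0.03965893  0.14498167] [ 178.63124825   58.72842507 -170.9039746 ] 0.055436111464591334 [-23.55508871   9.61636442 -58.82821006 -32.14818009  28.75851123
 -18.63075502] [ 0.5557332  -0.01598557 -0.39816823]
```

View pics/s3.png

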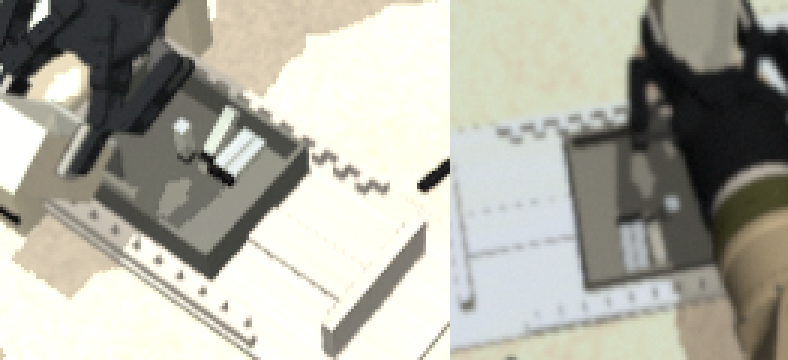

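The tray shows two cuvettes lying at (240,150), one leaning at (222,130) and one apparently standing at (182,135). J3 reached its range stop, so I'll back off upward and look again.

Run:
```python
from h import *
go(*tilt(30,z=.22,ox=.03,oy=.05))
```

```text
shift [-0.0536  0.1924 -0.2231] turn [0.0086 0.1596 0.003 ]
```

Emit:
arm_command(
  steps=[
    {"dx": -0.01,"dy": 0.02,"dz": -0.05,"ax": 0,"ay": 0.02,"az": 0},
    {"dx": -0.02,"dy": 0.05,"dz": -0.1,"ax": 0,"ay": 0.05,"az": 0},
    {"dx": -0.03,"dy": 0.1,"dz": -0.16,"ax": 0,"ay": 0.08,"az": 0},
    {"dx": -0.05,"dy": 0.14,"dz": -0.2,"ax": 0,"ay": 0.11,"az": 0},
    {"dx": -0.05,"dy": 0.17,"dz": -0.22,"ax": 0,"ay": 0.14,"az": 0},
    {"dx": -0.05,"dy": 0.19,"dz": -0.22,"ax": 0,"ay": 0.16,"az": 0},
    {"dx": -0.05,"dy": 0.19,"dz": -0.22,"ax": 0,"ay": 0.16,"az": 0},
    {"dx": -0.05,"dy": 0.19,"dz": -0.22,"ax": 0,"ay": 0.16,"az": 0},
  ],
)

```text
time_s: 8.4
position: [0.5781, 0.0231, 0.2109]
tool_rot: [179.3, 30.2, -170.0]
ft_force: [0.4, -0.6, -2.2]
grip_width: 0.0555
gripper_force: 43.8
```

Run:
```python
from h import *
go([.585,.334,.2],[180,0,171.3])
b=shot('scene');w=shot('wrist')
i=cv2.resize(b['color'][150:310,180:400],None,fx=1.8,fy=2,interpolation=3)[:360];j=cv2.resize(w['color'],(400,320))
o=np.zeros((max(i.shape[0],320),i.shape[1]+400,3),np.uint8);o[:i.shape[0],:i.shape[1]]=i;o[:320,i.shape[1]:]=j
cv2.imwrite('pics/s4.png',np.clip(o*1.4,0,255).astype(np.uint8));print(o.shape)
```

```text
shift [-0.1176  0.761   0.1097] turn [0.0313 0.1659 0.1026]
(320, 796, 3)
```

View pics/s4.png

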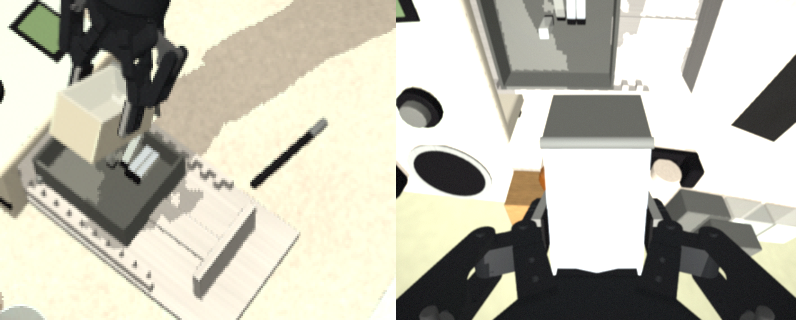

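Wrist view: the box interior looks empty. Scene: the cuvettes sit in the tray at about (135,160). I'll return the box to the pad.

Emit:
arm_command(
  steps=[
    {"dx": -0.02,"dy": 0.09,"dz": 0.01,"ax": 0.005,"ay": 0.03,"az": 0.01},
    {"dx": -0.04,"dy": 0.19,"dz": 0.03,"ax": 0.01,"ay": 0.06,"az": 0.03},
    {"dx": -0.06,"dy": 0.29,"dz": 0.04,"ax": 0.01,"ay": 0.08,"az": 0.05},
    {"dx": -0.07,"dy": 0.39,"dz": 0.06,"ax": 0.02,"ay": 0.11,"az": 0.06},
    {"dx": -0.09,"dy": 0.49,"dz": 0.08,"ax": 0.02,"ay": 0.14,"az": 0.07},
    {"dx": -0.1,"dy": 0.59,"dz": 0.1,"ax": 0.03,"ay": 0.166,"az": 0.09},
    {"dx": -0.12,"dy": 0.69,"dz": 0.11,"ax": 0.03,"ay": 0.166,"az": 0.1},
    {"dx": -0.12,"dy": 0.76,"dz": 0.11,"ax": 0.031,"ay": 0.166,"az": 0.1026},
  ],
)

```text
time_s: 9.17
position: [0.5853, 0.3356, 0.192]
tool_rot: [180.0, -0.6, 171.1]
ft_force: [0.1, -0.7, -0.5]
grip_width: 0.0555
gripper_force: 43.7
```

Run:
```python
from h import *
s=manip.get_state();print(s['position'],s['tool_rot'])
go([.588,.335,.015],[180,0,171])
```

```text
[0.58531567 0.33559691 0.19199439] [179.98286488  -0.60716634 171.0615263 ]
shift [-0.0115 -0.0006  0.4424] turn [ 0.0001 -0.0034  0.0003]
```

Emit:
arm_command(
  steps=[
    {"dx": 0,"dy": 0,"dz": 0.1,"ax": 0,"ay": -0.003,"az": 0},
    {"dx": 0,"dy": 0,"dz": 0.2,"ax": 0,"ay": -0.003,"az": 0},
    {"dx": 0,"dy": 0,"dz": 0.28,"ax": 0,"ay": -0.003,"az": 0},
    {"dx": -0.005,"dy": 0,"dz": 0.34,"ax": 0,"ay": -0.003,"az": 0},
    {"dx": -0.005,"dy": 0,"dz": 0.38,"ax": 0,"ay": -0.003,"az": 0},
    {"dx": -0.005,"dy": 0,"dz": 0.41,"ax": 0,"ay": -0.003,"az": 0},
    {"dx": -0.005,"dy": 0,"dz": 0.41,"ax": 0,"ay": -0.003,"az": 0},
    {"dx": -0.005,"dy": 0,"dz": 0.41,"ax": 0,"ay": -0.003,"az": 0},
  ],
)

```text
time_s: 9.83
position: [0.5843, 0.3322, 0.0326]
tool_rot: [180.0, 0.1, 171.1]
ft_force: [0.2, 0.7, -0.5]
grip_width: 0.0553
gripper_force: 43.7
```

Run:
```python
from h import *
s=manip.get_state();print(s['position'],s['tool_rot'])
go([.588,.335,.0135],[180,0,171])
```

```text
[0.58431759 0.33218722 0.03258689] [1.79998892e+02 7.91302827e-02 1.71125697e+02]
shift [-0.0079  0.0084  0.0477] turn [0.     0.0004 0.0007]
```

Emit:
arm_command(
  steps=[
    {"dx": 0,"dy": 0,"dz": 0.01,"ax": 0,"ay": 0,"az": 0},
    {"dx": 0,"dy": 0,"dz": 0.02,"ax": 0,"ay": 0,"az": 0},
    {"dx": 0,"dy": 0,"dz": 0.028,"ax": 0,"ay": 0,"az": 0},
    {"dx": 0,"dy": 0,"dz": 0.036,"ax": 0,"ay": 0,"az": 0},
    {"dx": 0,"dy": 0,"dz": 0.042,"ax": 0,"ay": 0,"az": 0},
    {"dx": 0,"dy": 0,"dz": 0.046,"ax": 0,"ay": 0,"az": 0},
    {"dx": 0,"dy": 0,"dz": 0.046,"ax": 0,"ay": 0,"az": 0},
    {"dx": 0,"dy": 0,"dz": 0.046,"ax": 0,"ay": 0,"az": 0},
  ],
)

```text
time_s: 10.5
position: [0.5848, 0.3333, 0.0157]
tool_rot: [180.0, 0.2, 171.2]
ft_force: [0.1, 0.7, -1.1]
grip_width: 0.0555
gripper_force: 43.7
```

Emit:
arm_command(
  steps=[
    {"dx": 0,"dy": 0,"dz": 0.002,"ax": 0,"ay": 0,"az": 0},
    {"dx": 0,"dy": 0,"dz": 0.004,"ax": 0,"ay": 0,"az": 0},
    {"dx": 0,"dy": 0,"dz": 0.004,"ax": 0,"ay": 0,"az": 0},
    {"dx": 0,"dy": 0,"dz": 0.004,"ax": 0,"ay": 0,"az": 0},
    {"dx": 0,"dy": 0,"dz": 0.004,"ax": 0,"ay": 0,"az": 0},
    {"dx": 0,"dy": 0,"dz": 0.004,"ax": 0,"ay": 0,"az": 0},
    {"dx": 0,"dy": 0,"dz": 0.004,"ax": 0,"ay": 0,"az": 0},
    {"dx": 0,"dy": 0,"dz": 0.004,"ax": 0,"ay": 0,"az": 0},
  ],
)

```text
time_s: 11.17
position: [0.5851, 0.3333, 0.0148]
tool_rot: [179.9, 0.2, 171.2]
ft_force: [-1.8, -0.4, 4.6]
grip_width: 0.0554
gripper_force: 44.5
```

Emit:
arm_command(
  steps=[
    {"dx": 0,"dy": 0,"dz": 0,"ax": 0,"ay": 0,"az": 0},
    {"dx": 0,"dy": 0,"dz": 0,"ax": 0,"ay": 0,"az": 0},
    {"dx": 0,"dy": 0,"dz": 0,"ax": 0,"ay": 0,"az": 0},
    {"dx": 0,"dy": 0,"dz": 0,"ax": 0,"ay": 0,"az": 0},
    {"dx": 0,"dy": 0,"dz": 0,"ax": 0,"ay": 0,"az": 0},
    {"dx": 0,"dy": 0,"dz": 0,"ax": 0,"ay": 0,"az": 0},
    {"dx": 0,"dy": 0,"dz": 0,"ax": 0,"ay": 0,"az": 0},
    {"dx": 0,"dy": 0,"dz": 0,"ax": 0,"ay": 0,"az": 0},
  ],
  claw=1,
)

```text
time_s: 11.83
position: [0.5849, 0.3332, 0.0141]
tool_rot: [180.0, 0.2, 171.2]
ft_force: [0.3, 0.3, -0.4]
grip_width: 0.0856
gripper_force: 0.0
```

Emit:
arm_command(
  steps=[
    {"dx": 0,"dy": 0,"dz": -0.04,"ax": 0,"ay": 0,"az": 0},
    {"dx": 0,"dy": 0,"dz": -0.1,"ax": 0,"ay": 0,"az": 0},
    {"dx": 0,"dy": 0,"dz": -0.18,"ax": 0,"ay": 0,"az": 0},
    {"dx": 0,"dy": 0,"dz": -0.27,"ax": 0,"ay": 0,"az": 0},
    {"dx": 0,"dy": 0,"dz": -0.36,"ax": 0,"ay": 0,"az": 0},
    {"dx": 0,"dy": 0,"dz": -0.45,"ax": 0,"ay": 0,"az": 0},
    {"dx": 0,"dy": 0,"dz": -0.45,"ax": 0,"ay": 0,"az": 0},
    {"dx": 0,"dy": 0,"dz": -0.45,"ax": 0,"ay": 0,"az": 0},
  ],
)

```text
time_s: 12.5
position: [0.586, 0.334, 0.1977]
tool_rot: [179.8, 0.5, 171.2]
ft_force: [0.1, -0.6, -1.7]
grip_width: 0.0854
gripper_force: 0.0
```

```bash
cat > m2.py <<'E'
from h import *
s=manip.get_state();print(s['position'],s['tool_rot'])
a=shot('top');b=shot('scene');w=shot('wrist')
for n,c in(('top',a),('scene',b),('wrist',w)):
    C=cloud(c);z=C[...,2]
    def near(p,r,lo,hi):
        m=(np.hypot(C[...,0]-p[0],C[...,1]-p[1])<r)&(z>lo)&(z<hi); return C[m]
    for nm,p,r,lo,hi in(('box',(.585,.334),.07,.041,.051),('rim',(.5475,-.031),.095,.0455,.0545),('plate',(.52,.142),.06,.054,.065),('button',(.551-.0,-.165),.11,.107,.125)):
        q=near(p,r,lo,hi)
        if len(q)>20: print(n,nm,len(q),np.round(np.array(cv2.minAreaRect((q[:,:2]*1000).astype(np.float32))[:2]).ravel(),1),round(cv2.minAreaRect((q[:,:2]*1000).astype(np.float32))[2],1),'z',np.round(np.percentile(q[:,2],[5,50,95]),4),np.round(q[:,:2].mean(0),4))
i=cv2.resize(b['color'][170:300,180:360],None,fx=2.8,fy=2.8,interpolation=3);j=cv2.resize(b['color'][325:415,305:400],None,fx=2.8,fy=2.8,interpolation=3)
o=np.zeros((i.shape[0],i.shape[1]+j.shape[1],3),np.uint8);o[:,:i.shape[1]]=i;o[:j.shape[0],i.shape[1]:]=j
cv2.imwrite('pics/s5.png',np.clip(o*1.3,0,255).astype(np.uint8));print(o.shape)
E
python3 m2.py
```

```text
[0.58603694 0.33398575 0.19772768] [179.7607783    0.50860807 171.20082708]
top box 997 [582.  332.8  57.7  93.6] 81.7 z [0.0425 0.0453 0.0483] [0.5766 0.333 ]
top rim 471 [546.4 -29.8 110.8 139.4] 9.0 z [0.046  0.0489 0.0519] [ 0.5456 -0.0276]
top plate 232 [520.  137.5 103.4   9.9] 8.7 z [0.0564 0.0593 0.0618] [0.5197 0.1374]
top button 218 [ 612.5 -161.5   38.8   40.5] 57.2 z [0.1073 0.1153 0.1183] [ 0.6112 -0.161 ]
scene box 1379 [583.4 333.6  56.8  94.3] 81.5 z [0.0424 0.0454 0.0487] [0.5857 0.3332]
scene rim 552 [547.3 -29.  113.4 143.1] 8.7 z [0.0459 0.0492 0.0529] [ 0.5446 -0.0257]
scene plate 268 [520.2 139.  103.1  12.2] 7.7 z [0.0549 0.0591 0.0626] [0.5217 0.1395]
scene button 218 [ 613.5 -161.2   42.6   39.5] 29.5 z [0.1074 0.1143 0.1194] [ 0.6144 -0.1587]
wrist box 7469 [580.9 333.7  57.6  95.3] 81.3 z [0.0456 0.0469 0.0485] [0.5784 0.3341]
wrist rim 241 [575.4  40.4  28.   14.2] 6.2 z [0.046  0.0496 0.0515] [0.5789 0.0444]
wrist plate 2201 [518.1 138.  104.5  12.3] 8.6 z [0.0549 0.0604 0.0618] [0.5163 0.1393]
(364, 770, 3)
```

View pics/s5.png

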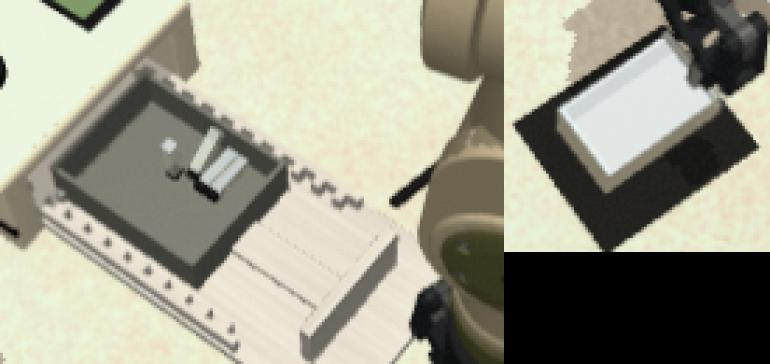

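The box stands empty and upright on the pad (right crop), and the tray holds four cuvettes: three lying at about (210,165) and one standing at (170,160). Next is the push: fingers shut, tool x along the slide line.

Run:
```python
from h import *
F=np.array([.519,.143,0])
A=(F+.045*ey+[0,0,.15],[180,0,98.8]);print(A)
go(*A)
```

```text
(array([0.51211564, 0.18747028, 0.15      ]), [180, 0, 98.8])
shift [ 0.121  -0.3865  0.1066] turn [1.000e-04 4.000e-04 4.022e-01]
```

Emit:
arm_command(
  steps=[
    {"dx": 0.02,"dy": -0.08,"dz": 0,"ax": 0,"ay": 0,"az": 0.04},
    {"dx": 0.04,"dy": -0.16,"dz": 0,"ax": 0,"ay": 0,"az": 0.08},
    {"dx": 0.06,"dy": -0.24,"dz": 0.02,"ax": 0,"ay": 0,"az": 0.12},
    {"dx": 0.09,"dy": -0.31,"dz": 0.05,"ax": 0,"ay": 0,"az": 0.16},
    {"dx": 0.12,"dy": -0.38,"dz": 0.08,"ax": 0,"ay": 0,"az": 0.2},
    {"dx": 0.12,"dy": -0.385,"dz": 0.1,"ax": 0,"ay": 0,"az": 0.24},
    {"dx": 0.12,"dy": -0.385,"dz": 0.1,"ax": 0,"ay": 0,"az": 0.28},
    {"dx": 0.12,"dy": -0.385,"dz": 0.1,"ax": 0,"ay": 0,"az": 0.31},
  ],
  claw=-1,
  newtons=40,
)

```text
time_s: 13.32
position: [0.5112, 0.1872, 0.1513]
tool_rot: [-179.9, 0.0, 115.0]
ft_force: [0.0, 0.2, 0.2]
grip_width: 0.0002
gripper_force: 0.0
```

Run:
```python
from h import *
F=np.array([.519,.143,0])
go(F+.045*ey+[0,0,.1],[180,0,98.8])
```

```text
shift [-0.0003  0.0025  0.1283] turn [-0.0006  0.0001  0.0899]
```

Settle the turn and take a wrist look at the plate from near (numbers only).

Emit:
arm_command(
  steps=[
    {"dx": 0,"dy": 0.0025,"dz": 0.05,"ax": 0,"ay": 0,"az": 0.03},
    {"dx": 0,"dy": 0.0025,"dz": 0.1,"ax": 0,"ay": 0,"az": 0.06},
    {"dx": 0,"dy": 0.0025,"dz": 0.128,"ax": 0,"ay": 0,"az": 0.09},
    {"dx": 0,"dy": 0.0025,"dz": 0.128,"ax": 0,"ay": 0,"az": 0.09},
    {"dx": 0,"dy": 0.0025,"dz": 0.128,"ax": 0,"ay": 0,"az": 0.09},
    {"dx": 0,"dy": 0.0025,"dz": 0.128,"ax": 0,"ay": 0,"az": 0.09},
    {"dx": 0,"dy": 0.0025,"dz": 0.128,"ax": 0,"ay": 0,"az": 0.09},
    {"dx": 0,"dy": 0.0025,"dz": 0.128,"ax": 0,"ay": 0,"az": 0.09},
  ],
)

```text
time_s: 13.98
position: [0.5151, 0.189, 0.1035]
tool_rot: [179.7, 0.0, 99.3]
ft_force: [0.1, -0.3, -0.0]
grip_width: -0.0004
gripper_force: 0.0
```

```bash
python3 m2.py | grep -v box
python3 - <<'E'
from h import *
F=np.array([.5195,.1435,0])
go(F+.04*ey+[0,0,.028],[180,0,98.8])
E
```

```text
[0.51512096 0.18895294 0.10349508] [1.79730796e+02 1.75373170e-02 9.92550747e+01]
top rim 466 [546.3 -30.  110.8 139.9] 8.9 z [0.0461 0.0491 0.0522] [ 0.5456 -0.0284]
top plate 182 [523.3 137.9  97.6   9.9] 8.8 z [0.0561 0.0593 0.0624] [0.5301 0.1385]
top button 224 [ 612.3 -161.5   39.4   42. ] 73.1 z [0.1072 0.1146 0.1186] [ 0.6113 -0.1614]
scene rim 540 [547.5 -28.9 112.5 143.2] 9.2 z [0.046  0.0491 0.0526] [ 0.5452 -0.0261]
scene plate 114 [537.5 141.2  68.7  12.2] 7.9 z [0.0555 0.0595 0.0632] [0.5498 0.1433]
scene button 215 [ 614.7 -161.9   42.2   39.3] 74.0 z [0.1073 0.1147 0.1195] [ 0.6151 -0.1581]
wrist plate 693 [517.5 140.8 103.2   6.6] 8.6 z [0.0545 0.0589 0.0614] [0.5174 0.1421]
(364, 770, 3)
shift [-0.0138 -0.007   0.1882] turn [0.0014 0.0001 0.0024]
```

Emit:
arm_command(
  steps=[
    {"dx": 0,"dy": -0.006,"dz": 0.05,"ax": 0,"ay": 0,"az": 0.002},
    {"dx": 0,"dy": -0.006,"dz": 0.1,"ax": 0,"ay": 0,"az": 0.002},
    {"dx": 0,"dy": -0.006,"dz": 0.15,"ax": 0,"ay": 0,"az": 0.002},
    {"dx": 0,"dy": -0.006,"dz": 0.185,"ax": 0,"ay": 0,"az": 0.002},
    {"dx": 0,"dy": -0.006,"dz": 0.185,"ax": 0,"ay": 0,"az": 0.002},
    {"dx": -0.01,"dy": -0.006,"dz": 0.185,"ax": 0,"ay": 0,"az": 0.002},
    {"dx": -0.02,"dy": -0.006,"dz": 0.185,"ax": 0,"ay": 0,"az": 0.002},
    {"dx": -0.03,"dy": -0.006,"dz": 0.185,"ax": 0,"ay": 0,"az": 0.002},
  ],
)

```text
time_s: 14.8
position: [0.5155, 0.1764, 0.0301]
tool_rot: [179.7, 0.0, 98.8]
ft_force: [-0.8, -0.2, 0.1]
grip_width: -0.0
gripper_force: 0.0
```

Run:
```python
from h import *
s=manip.get_state()
o=np.array([.5697,-.177,0])+.1735*ey
d=s['position']-o; print(s['position'],s['tool_rot'],'reader x,y',d@ex,d@ey,o)
```

```text
[0.5155415  0.17640019 0.0300535 ] [1.79675185e+02 2.15353295e-02 9.88449608e+01] reader x,y 0.0005442584378331235 0.18402557659589716 [ 0.54315696 -0.00554238  0.        ]
```

Emit:
arm_command(
  steps=[
    {"dx": -0.015,"dy": 0,"dz": 0,"ax": 0,"ay": 0,"az": 0},
    {"dx": -0.03,"dy": 0,"dz": 0,"ax": 0,"ay": 0,"az": 0},
    {"dx": -0.045,"dy": 0,"dz": 0,"ax": 0,"ay": 0,"az": 0},
    {"dx": -0.06,"dy": 0,"dz": 0,"ax": 0,"ay": 0,"az": 0},
    {"dx": -0.075,"dy": 0,"dz": 0,"ax": 0,"ay": 0,"az": 0},
    {"dx": -0.09,"dy": 0,"dz": 0,"ax": 0,"ay": 0,"az": 0},
    {"dx": -0.105,"dy": 0,"dz": 0,"ax": 0,"ay": 0,"az": 0},
    {"dx": -0.12,"dy": 0,"dz": 0,"ax": 0,"ay": 0,"az": 0},
  ],
)

```text
time_s: 15.47
position: [0.5219, 0.1297, 0.029]
tool_rot: [179.8, -0.1, 98.9]
ft_force: [-0.4, 5.6, 1.7]
grip_width: 0.0005
gripper_force: 2.7
```

Emit:
arm_command(
  steps=[
    {"dx": -0.01,"dy": 0,"dz": 0,"ax": 0,"ay": 0,"az": 0},
    {"dx": -0.02,"dy": 0,"dz": 0,"ax": 0,"ay": 0,"az": 0},
    {"dx": -0.03,"dy": 0,"dz": 0,"ax": 0,"ay": 0,"az": 0},
    {"dx": -0.04,"dy": 0,"dz": 0,"ax": 0,"ay": 0,"az": 0},
    {"dx": -0.05,"dy": 0,"dz": 0,"ax": 0,"ay": 0,"az": 0},
    {"dx": -0.06,"dy": 0,"dz": 0,"ax": 0,"ay": 0,"az": 0},
    {"dx": -0.07,"dy": 0,"dz": 0,"ax": 0,"ay": 0,"az": 0},
    {"dx": -0.08,"dy": 0,"dz": 0,"ax": 0,"ay": 0,"az": 0},
  ],
)

```text
time_s: 16.13
position: [0.5267, 0.0979, 0.0289]
tool_rot: [179.8, -0.1, 98.9]
ft_force: [-0.0, 5.0, 1.1]
grip_width: 0.0001
gripper_force: 2.5
```

Run:
```python
from h import *
s=manip.get_state()
o=np.array([.5697,-.177,0])+.1735*ey
d=s['position']-o; print(s['position'],s['tool_rot'],'reader x,y',d@ex,d@ey,s['ft_force'])
for n in('top','scene'):
    c=shot(n);C=cloud(c)-o;X=C@ex;Y=C@ey;z=C[...,2]
    m=(abs(X)<.056)&(z>.054)&(z<.066)&(Y>-.07)&(Y<.2)
    for v in (-.045,-.035,.035,.045):
        mm=m&(abs(X-v)<.006); print(n,v,mm.sum(),np.round(np.median(Y[mm]),4) if mm.sum() else '')
```

```text
[0.52672842 0.09791807 0.02891112] [ 1.79782191e+02 -6.93414633e-02  9.88732133e+01] reader x,y -0.00040716564107623845 0.10475588079253097 [-0.04034611  4.99200844  1.1369335 ]
top -0.045 0 
top -0.035 0 
top 0.035 0 
top 0.045 0 
scene -0.045 0 
scene -0.035 0 
scene 0.035 3 0.091
scene 0.045 31 0.0883
```

Emit:
arm_command(
  steps=[
    {"dx": -0.012,"dy": 0,"dz": 0,"ax": 0,"ay": 0,"az": 0},
    {"dx": -0.024,"dy": 0,"dz": 0,"ax": 0,"ay": 0,"az": 0},
    {"dx": -0.036,"dy": 0,"dz": 0,"ax": 0,"ay": 0,"az": 0},
    {"dx": -0.048,"dy": 0,"dz": 0,"ax": 0,"ay": 0,"az": 0},
    {"dx": -0.06,"dy": 0,"dz": 0,"ax": 0,"ay": 0,"az": 0},
    {"dx": -0.072,"dy": 0,"dz": 0,"ax": 0,"ay": 0,"az": 0},
    {"dx": -0.084,"dy": 0,"dz": 0,"ax": 0,"ay": 0,"az": 0},
    {"dx": -0.096,"dy": 0,"dz": 0,"ax": 0,"ay": 0,"az": 0},
  ],
)

```text
time_s: 16.9
position: [0.5325, 0.0601, 0.0288]
tool_rot: [179.8, -0.1, 98.9]
ft_force: [-0.0, 5.3, 1.9]
grip_width: -0.0003
gripper_force: 2.6
```

Emit:
arm_command(
  steps=[
    {"dx": -0.008,"dy": 0,"dz": 0,"ax": 0,"ay": 0,"az": 0},
    {"dx": -0.016,"dy": 0,"dz": 0,"ax": 0,"ay": 0,"az": 0},
    {"dx": -0.024,"dy": 0,"dz": 0,"ax": 0,"ay": 0,"az": 0},
    {"dx": -0.032,"dy": 0,"dz": 0,"ax": 0,"ay": 0,"az": 0},
    {"dx": -0.038,"dy": 0,"dz": 0,"ax": 0,"ay": 0,"az": 0},
    {"dx": -0.043,"dy": 0,"dz": 0,"ax": 0,"ay": 0,"az": 0},
    {"dx": -0.046,"dy": 0,"dz": 0,"ax": 0,"ay": 0,"az": 0},
    {"dx": -0.046,"dy": 0,"dz": 0,"ax": 0,"ay": 0,"az": 0},
  ],
)

```text
time_s: 17.57
position: [0.5354, 0.0411, 0.0287]
tool_rot: [179.8, 0.0, 98.8]
ft_force: [0.6, 3.1, 1.1]
grip_width: 0.0001
gripper_force: 1.7
```

Run:
```python
from h import *
s=manip.get_state()
o=np.array([.5697,-.177,0])+.1735*ey
d=s['position']-o; print(s['position'],s['tool_rot'],'reader x,y',d@ex,d@ey,s['ft_force'])
```

```text
[0.53540361 0.04114466 0.0287281 ] [1.79812128e+02 3.57914879e-02 9.88222451e+01] reader x,y -0.0005196265904736394 0.047323601921875916 [0.64973939 3.09585129 1.10952402]
```

Nearly home; press on in small increments until the force rises at the stop.

Emit:
arm_command(
  steps=[
    {"dx": -0.003,"dy": 0,"dz": 0,"ax": 0,"ay": 0,"az": 0},
    {"dx": -0.006,"dy": 0,"dz": 0,"ax": 0,"ay": 0,"az": 0},
    {"dx": -0.008,"dy": 0,"dz": 0,"ax": 0,"ay": 0,"az": 0},
    {"dx": -0.01,"dy": 0,"dz": 0,"ax": 0,"ay": 0,"az": 0},
    {"dx": -0.01,"dy": 0,"dz": 0,"ax": 0,"ay": 0,"az": 0},
    {"dx": -0.01,"dy": 0,"dz": 0,"ax": 0,"ay": 0,"az": 0},
    {"dx": -0.01,"dy": 0,"dz": 0,"ax": 0,"ay": 0,"az": 0},
    {"dx": -0.01,"dy": 0,"dz": 0,"ax": 0,"ay": 0,"az": 0},
  ],
)

```text
time_s: 18.23
position: [0.5355, 0.0394, 0.0288]
tool_rot: [179.8, -0.2, 98.9]
ft_force: [0.0, 11.5, 4.2]
grip_width: -0.0002
gripper_force: 5.5
```

Emit:
arm_command(
  steps=[
    {"dx": -0.003,"dy": 0,"dz": 0,"ax": 0,"ay": 0,"az": 0},
    {"dx": -0.006,"dy": 0,"dz": 0,"ax": 0,"ay": 0,"az": 0},
    {"dx": -0.006,"dy": 0,"dz": 0,"ax": 0,"ay": 0,"az": 0},
    {"dx": -0.006,"dy": 0,"dz": 0,"ax": 0,"ay": 0,"az": 0},
    {"dx": -0.006,"dy": 0,"dz": 0,"ax": 0,"ay": 0,"az": 0},
    {"dx": -0.006,"dy": 0,"dz": 0,"ax": 0,"ay": 0,"az": 0},
    {"dx": -0.006,"dy": 0,"dz": 0,"ax": 0,"ay": 0,"az": 0},
    {"dx": -0.006,"dy": 0,"dz": 0,"ax": 0,"ay": 0,"az": 0},
  ],
)

```text
time_s: 18.9
position: [0.5354, 0.0393, 0.0289]
tool_rot: [179.8, -0.5, 99.0]
ft_force: [-1.6, 18.3, 6.7]
grip_width: -0.0002
gripper_force: 9.5
```

Emit:
arm_command(
  steps=[
    {"dx": 0.05,"dy": 0,"dz": 0,"ax": 0,"ay": 0,"az": 0},
    {"dx": 0.1,"dy": 0,"dz": 0,"ax": 0,"ay": 0,"az": 0},
    {"dx": 0.12,"dy": 0,"dz": -0.05,"ax": 0,"ay": 0,"az": 0},
    {"dx": 0.12,"dy": 0,"dz": -0.15,"ax": 0,"ay": 0,"az": 0},
    {"dx": 0.12,"dy": 0,"dz": -0.25,"ax": 0,"ay": 0,"az": 0},
    {"dx": 0.12,"dy": 0,"dz": -0.35,"ax": 0,"ay": 0,"az": 0},
    {"dx": 0.12,"dy": 0,"dz": -0.4,"ax": 0,"ay": 0,"az": 0},
    {"dx": 0.12,"dy": 0,"dz": -0.4,"ax": 0,"ay": 0,"az": 0},
  ],
)

```text
time_s: 19.57
position: [0.5315, 0.0815, 0.1942]
tool_rot: [179.3, 0.2, 98.8]
ft_force: [1.3, -0.2, 0.0]
grip_width: 0.0003
gripper_force: 0.0
```

Run:
```python
from h import *
o=np.array([.5697,-.177,0])+.1735*ey
for n in('top','scene','wrist'):
    c=shot(n);C=cloud(c)-o;X=C@ex;Y=C@ey;z=C[...,2]
    for nm,m in(('plate',(abs(X)<.056)&(z>.054)&(z<.066)&(Y>-.03)&(Y<.2)),('btn',(abs(X)<.09)&(Y<-.09)&(Y>-.25)&(z>.1105)&(z<.122)),('housing',(abs(X)<.12)&(Y<-.06)&(Y>-.28)&(abs(z-.095)<.004))):
        if m.sum()>10:
            r=cv2.minAreaRect((np.c_[X[m],Y[m]]*1000).astype(np.float32)); print(n,nm,m.sum(),np.round(r[0],1),np.round(r[1],1),round(r[2],1),np.round(np.percentile(z[m],[10,50,95]),4), np.round(C[m].mean(0)+o,4))
go([.6135,-.1615,.18],[180,0,98.8])
cv2.imwrite('pics/w6.png',c['color'])
```

```text
top btn 146 [  43.9 -165. ] [25.5 26.4] 79.3 [0.114  0.1162 0.1187] [ 0.6117 -0.1618  0.1161]
top housing 7607 [  -1.  -173.4] [211.  175.8] 0.3 [0.0923 0.0945 0.0976] [ 0.5651 -0.1784  0.0946]
scene plate 247 [ 1.5 29.7] [12.6 99.5] 89.6 [0.0559 0.0591 0.0621] [0.541  0.0249 0.0589]
scene btn 135 [  45.3 -164.7] [30.6 27.7] 38.3 [0.1131 0.117  0.12  ] [ 0.6141 -0.16    0.1166]
scene housing 5743 [   1.  -172.2] [213.  178.9] 0.2 [0.0926 0.0951 0.0982] [ 0.5746 -0.1714  0.0951]
wrist plate 1159 [-2.5 29.1] [103.  11.] 0.4 [0.0566 0.0605 0.0619] [0.5348 0.0241 0.0599]
shift [-0.6337  0.1183  0.0207] turn [0.0006 0.0005 0.    ]
```

The plate centre is now at reader y = 29.5 mm, so the rear face is at 34.5 and the slide at about 0.140: home. The button centre is about (0.613, -0.161), top at 0.113–0.116.

Emit:
arm_command(
  steps=[
    {"dx": -0.09,"dy": 0.02,"dz": 0,"ax": 0,"ay": 0,"az": 0},
    {"dx": -0.18,"dy": 0.04,"dz": 0,"ax": 0,"ay": 0,"az": 0},
    {"dx": -0.27,"dy": 0.06,"dz": 0,"ax": 0,"ay": 0,"az": 0},
    {"dx": -0.36,"dy": 0.08,"dz": 0,"ax": 0,"ay": 0,"az": 0},
    {"dx": -0.45,"dy": 0.1,"dz": 0,"ax": 0,"ay": 0,"az": 0},
    {"dx": -0.54,"dy": 0.118,"dz": 0,"ax": 0,"ay": 0,"az": 0},
    {"dx": -0.61,"dy": 0.118,"dz": 0.02,"ax": 0,"ay": 0,"az": 0},
    {"dx": -0.634,"dy": 0.118,"dz": 0.02,"ax": 0,"ay": 0,"az": 0},
  ],
)

```text
time_s: 20.38
position: [0.6128, -0.165, 0.1764]
tool_rot: [-179.9, -0.0, 98.6]
ft_force: [-0.5, 0.2, -1.3]
grip_width: 0.0001
gripper_force: 0.0
```

Emit:
arm_command(
  steps=[
    {"dx": 0,"dy": 0,"dz": 0.02,"ax": 0,"ay": 0,"az": 0},
    {"dx": 0,"dy": 0,"dz": 0.04,"ax": 0,"ay": 0,"az": 0},
    {"dx": 0,"dy": 0,"dz": 0.06,"ax": 0,"ay": 0,"az": 0},
    {"dx": 0,"dy": 0,"dz": 0.08,"ax": 0,"ay": 0,"az": 0},
    {"dx": 0,"dy": 0,"dz": 0.09,"ax": 0,"ay": 0,"az": 0},
    {"dx": 0,"dy": 0,"dz": 0.1,"ax": 0,"ay": 0,"az": 0},
    {"dx": 0,"dy": 0,"dz": 0.1,"ax": 0,"ay": 0,"az": 0},
    {"dx": 0,"dy": 0,"dz": 0.1,"ax": 0,"ay": 0,"az": 0},
  ],
)

```text
time_s: 21.05
position: [0.6142, -0.1603, 0.1411]
tool_rot: [179.8, 0.0, 98.9]
ft_force: [-0.0, 0.5, 1.2]
grip_width: -0.0006
gripper_force: 0.0
```

Run:
```python
from h import *
s=manip.get_state();print(s['position'],s['ft_force'])
go([.613,-.1613,.107],[180,0,98.8])
```

```text
[ 0.61420024 -0.16025205  0.14106668] [-0.03668765  0.45360036  1.22325946]
shift [-0.0021 -0.0037  0.0852] turn [0.0011 0.0001 0.0005]
```

Emit:
arm_command(
  steps=[
    {"dx": 0,"dy": -0.003,"dz": 0.02,"ax": 0,"ay": 0,"az": 0},
    {"dx": 0,"dy": -0.003,"dz": 0.04,"ax": 0,"ay": 0,"az": 0},
    {"dx": 0,"dy": -0.003,"dz": 0.055,"ax": 0,"ay": 0,"az": 0},
    {"dx": 0,"dy": -0.003,"dz": 0.065,"ax": 0,"ay": 0,"az": 0},
    {"dx": 0,"dy": -0.003,"dz": 0.072,"ax": 0,"ay": 0,"az": 0},
    {"dx": 0,"dy": -0.003,"dz": 0.079,"ax": 0,"ay": 0,"az": 0},
    {"dx": 0,"dy": -0.003,"dz": 0.085,"ax": 0,"ay": 0,"az": 0},
    {"dx": 0,"dy": -0.003,"dz": 0.085,"ax": 0,"ay": 0,"az": 0},
  ],
)

```text
time_s: 21.72
position: [0.6129, -0.161, 0.1108]
tool_rot: [179.7, 0.1, 98.8]
ft_force: [-7.5, 3.6, 21.3]
grip_width: -0.0001
gripper_force: 10.6
```

Emit:
arm_command(
  steps=[
    {"dx": 0,"dy": 0,"dz": 0.003,"ax": 0,"ay": 0,"az": 0},
    {"dx": 0,"dy": 0,"dz": 0.004,"ax": 0,"ay": 0,"az": 0},
    {"dx": 0,"dy": 0,"dz": 0.004,"ax": 0,"ay": 0,"az": 0},
    {"dx": 0,"dy": 0,"dz": 0.004,"ax": 0,"ay": 0,"az": 0},
    {"dx": 0,"dy": 0,"dz": 0.004,"ax": 0,"ay": 0,"az": 0},
    {"dx": 0,"dy": 0,"dz": 0.004,"ax": 0,"ay": 0,"az": 0},
    {"dx": 0,"dy": 0,"dz": 0.004,"ax": 0,"ay": 0,"az": 0},
    {"dx": 0,"dy": 0,"dz": 0.004,"ax": 0,"ay": 0,"az": 0},
  ],
)

```text
time_s: 22.38
position: [0.6129, -0.161, 0.1106]
tool_rot: [179.7, 0.1, 98.8]
ft_force: [-12.0, 3.2, 29.4]
grip_width: -0.0
gripper_force: 14.4
```

Run:
```python
from h import *
s=manip.get_state();print(s['position'],s['ft_force'],s['ft_torque'])
o=np.array([.5697,-.177,0])+.1735*ey
for n in('top','scene'):
    c=shot(n);cv2.imwrite('pics/p_%s.png'%n,c['color'])
    C=cloud(c)-o;X=C@ex;Y=C@ey;z=C[...,2]
    for lo,hi in((.1005,.1035),(.1035,.1065),(.1065,.1095),(.1095,.1125),(.1125,.1155),(.1155,.12)):
        m=(np.hypot(X-.045,Y+.165)<.012)&(z>lo)&(z<hi);print(n,lo,m.sum())
```

```text
[ 0.61293966 -0.16097746  0.1106256 ] [-12.02264911   3.21607339  29.35632325] [0.88050508 2.34744588 0.01771455]
top 0.1005 0
top 0.1035 2
top 0.1065 11
top 0.1095 7
top 0.1125 2
top 0.1155 6
scene 0.1005 0
scene 0.1035 1
scene 0.1065 5
scene 0.1095 9
scene 0.1125 1
scene 0.1155 7
```

Run:
```python
import cv2,numpy as np
t=cv2.imread('pics/p_scene.png');a=cv2.imread('pics/p_top.png')
i=cv2.resize(t[140:260,110:240],(400,370),interpolation=3);j=cv2.resize(a[130:250,380:510],(400,370),interpolation=3)
cv2.imwrite('pics/press.png',np.clip(np.hstack([i,j])*1.5,0,255).astype(np.uint8))
```

```text
(no output)
```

View pics/press.png

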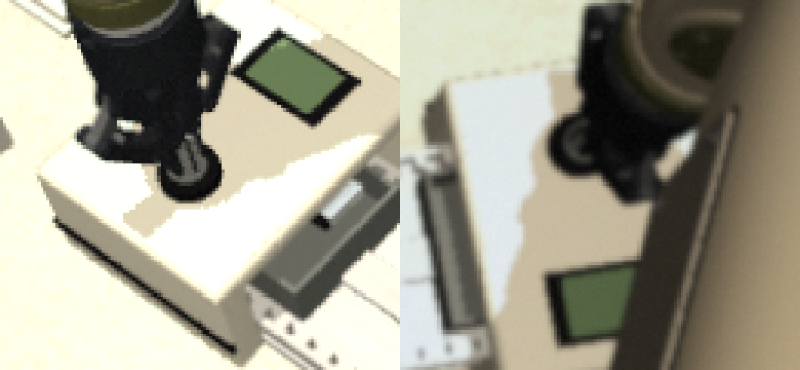

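Left crop: the fingertips are on the button at (188,165), and the tray edge is at the tunnel mouth as expected. I'll release slowly and check the spring force partway.

Emit:
arm_command(
  steps=[
    {"dx": 0,"dy": 0,"dz": -0.01,"ax": 0,"ay": 0,"az": 0},
    {"dx": 0,"dy": 0,"dz": -0.019,"ax": 0,"ay": 0,"az": 0},
    {"dx": 0,"dy": 0,"dz": -0.019,"ax": 0,"ay": 0,"az": 0},
    {"dx": 0,"dy": 0,"dz": -0.019,"ax": 0,"ay": 0,"az": 0},
    {"dx": 0,"dy": 0,"dz": -0.019,"ax": 0,"ay": 0,"az": 0},
    {"dx": 0,"dy": 0,"dz": -0.019,"ax": 0,"ay": 0,"az": 0},
    {"dx": 0,"dy": 0,"dz": -0.019,"ax": 0,"ay": 0,"az": 0},
    {"dx": 0,"dy": 0,"dz": -0.019,"ax": 0,"ay": 0,"az": 0},
  ],
)

```text
time_s: 23.15
position: [0.6132, -0.1611, 0.1127]
tool_rot: [179.8, 0.0, 98.8]
ft_force: [-1.1, -0.5, 4.0]
grip_width: -0.0003
gripper_force: 1.9
```

Emit:
arm_command(
  steps=[
    {"dx": 0,"dy": 0,"dz": -0.006,"ax": 0,"ay": 0,"az": 0},
    {"dx": 0,"dy": 0,"dz": -0.006,"ax": 0,"ay": 0,"az": 0},
    {"dx": 0,"dy": 0,"dz": -0.006,"ax": 0,"ay": 0,"az": 0},
    {"dx": 0,"dy": 0,"dz": -0.006,"ax": 0,"ay": 0,"az": 0},
    {"dx": 0,"dy": 0,"dz": -0.006,"ax": 0,"ay": 0,"az": 0},
    {"dx": 0,"dy": 0,"dz": -0.006,"ax": 0,"ay": 0,"az": 0},
    {"dx": 0,"dy": 0,"dz": -0.006,"ax": 0,"ay": 0,"az": 0},
    {"dx": 0,"dy": 0,"dz": -0.006,"ax": 0,"ay": 0,"az": 0},
  ],
)

```text
time_s: 23.82
position: [0.6132, -0.1611, 0.1153]
tool_rot: [179.8, 0.0, 98.8]
ft_force: [0.6, 0.3, 1.9]
grip_width: 0.0002
gripper_force: 1.2
```

The spring force falls steadily (4 N at 0.1127, 1.9 N at 0.1153), so the hard stop at 0.1106 was full travel. Retreating.

Emit:
arm_command(
  steps=[
    {"dx": 0,"dy": 0,"dz": -0.06,"ax": 0,"ay": 0,"az": 0},
    {"dx": 0,"dy": 0,"dz": -0.14,"ax": 0,"ay": 0,"az": 0},
    {"dx": 0,"dy": 0,"dz": -0.22,"ax": 0,"ay": 0,"az": 0},
    {"dx": 0,"dy": -0.1,"dz": -0.28,"ax": 0,"ay": 0,"az": 0},
    {"dx": 0,"dy": -0.2,"dz": -0.3,"ax": 0,"ay": 0,"az": 0},
    {"dx": 0,"dy": -0.3,"dz": -0.3,"ax": 0,"ay": 0,"az": 0},
    {"dx": 0,"dy": -0.35,"dz": -0.3,"ax": 0,"ay": 0,"az": 0},
    {"dx": 0,"dy": -0.35,"dz": -0.3,"ax": 0,"ay": 0,"az": 0},
  ],
)

```text
time_s: 24.48
position: [0.47, -0.1821, 0.2352]
tool_rot: [179.9, -0.0, 98.7]
ft_force: [-0.2, -0.3, 0.3]
grip_width: -0.0
gripper_force: 0.0
```

Run:
```python
from h import *
o=np.array([.5697,-.177,0])+.1735*ey
b=shot('scene')
for n,c in(('top',shot('top')),('scene',b)):
    C=cloud(c)-o;X=C@ex;Y=C@ey;z=C[...,2]
    m=(abs(X)<.056)&(z>.054)&(z<.066)&(Y>-.03)&(Y<.2); print(n,'plate y',np.median(Y[m]))
    m=(np.hypot(X-.0445,Y+.165)<.010)&(z>.1);print(n,'btn z',np.median(z[m]))
cv2.imwrite('pics/fin.png',np.hstack([cv2.resize(b['color'][150:300,150:350],(420,315),interpolation=3),cv2.resize(b['color'][300:450,280:460],(378,315),interpolation=3)]))
```

```text
top plate y 0.028832807420424475
top btn z 0.11641790793229574
scene plate y 0.030456023243875932
scene btn z 0.11742621675388965
```

View pics/fin.png

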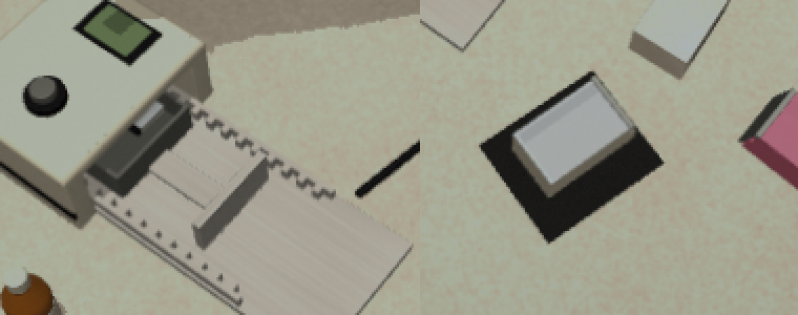

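The tray is home in the tunnel (140,150), the button is up (45,90), and the box is upright, shut and empty on the pad (575,135). Handing in.

```bash
python3 -c "
from cell import manip
print(manip.job_done())"
```

```text
the job is handed in; nothing more can be done
None
```

The job is handed in at about 24.5 s with no verdict returned: four cuvettes were seen in the tray before the push, the tray is home by measurement, the button was pressed to its stop and released, and the empty box stands shut and upright on its pad.

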